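Stamp a metal sample tag in the punch jig

TASK

Stamp the aluminium sample tag lying in the jig: swing the toggle clamp's handle up and over centre so that the clamp locks down on the tag, then pick up the mallet and strike the spring-return punch down with a brisk blow (do not just press it, and never push it with the fingers), driving it right down onto the tag. Let the punch spring back up, stand the mallet back on its rubber mat upright on its head's face, and then swing the clamp handle fully back so the clamp is open, leaving the tag in its nest and the pots, bottle and tag tray around the work undisturbed.

Things in the scene. Friction and masses are not known exactly. Their poses are not given: they have to be found in the camera images.
- jig: steel and grey-painted stamping jig bolted to the bench (fixed): base plate 100 mm along its x, 260 mm along its y (from -105 to +155 mm), 12 mm thick. Origin on the bench surface, straight under the punch axis; z up. A grey C-frame column stands at y = -77 mm, its head (98 mm high) overhangs the tag; the toggle clamp stands at y = +95 to +109 mm
- punch_top (a point): centre of the flat top of the punch's dark steel cap (36 mm wide, 16 mm tall), 136 mm above the bench when the punch is up; above the jig's origin. The cap stands clear of everything around it except the clamp handle when that is upright (109 mm away along the jig's y)
- punch (a joint): how far the spring-return punch is down, m: 0 = up, about 0.014 = its tip is on the tag, where it stops hard. Spring and weight together resist with 1.1 N at the top and 2.5 N at the bottom, and it springs back up by itself. A blow that aims more than some 5 mm past the bottom twists the mallet in the gripper
- clamp_handle (a joint): turn of the clamp handle about its pivot, rad: 0 = fully back (open: the handle leans 66 degrees from upright towards the jig's +y, the arm raised), 1.15 = dead centre (handle upright), 1.24 = end stop, locked over centre with the rubber pad on the tag. It starts within about 0.15 rad of fully back, turns stiffly (about 1.5 N at the grip, up to some 3 N near dead centre) and stays where it is left
- clamp_pivot (a point): handle pivot of the clamp, 30 mm above the bench at y = +109 mm of the jig; the pivot's axis is the jig's x, and the handle swings in the jig's y-z plane
- clamp_grip (a point): point on the centre line of the clamp's black plastic handle grip, 135 mm from the pivot. The grip is a bar 18 mm wide (along the jig's x) by 24 mm, reaching from 76 to 176 mm from the pivot; its z axis runs out along the handle
- clamp_arm: steel hold-down arm of the clamp, 70 mm long with a rubber pad 19 mm wide at its end; driven by the handle through a link. Origin at its pivot 64 mm above the bench; when locked it lies level along the jig's -y
- tag: aluminium tag 40 x 80 x 4 mm lying loose in the shallow nest on the anvil, long side along the jig's y. Origin at the centre of its underside; its top is 34 mm above the bench
- nest (a point): centre of the nest's floor on the anvil, 30 mm above the bench; low steel rails 3 mm high leave the tag 1.5 mm of play each way
- mallet: mallet, 0.2 to 0.45 kg: dark cylindrical head 50 mm across and 70 mm long with two flat faces, and a light wooden handle (20 mm wide, 26 mm tall). It stands on one face, head axis upright. Origin at the centre of the lower face; z along the head's axis; the handle runs along -x, its centre line 35 mm above the lower face, from 22 to 167 mm from the head's axis
- mallet_grip (a point): point on the handle's centre line 55 mm from the head's axis and 35 mm above the lower face, a good place to hold it
- mallet_head (a point): centre of the mallet's head, 35 mm above the lower face
- mallet_mat: black rubber mat 120 x 120 x 5 mm fixed on the bench, the mallet's place; origin at the centre of its underside
- pot_a: lidded sample pot with soil, 69 mm across, 55 mm high; bystander; origin under its centre
- pot_b: a second lidded sample pot of the same size; bystander; origin under its centre
- bottle: glass bottle, 60 mm across, 130 mm high; bystander; origin under its centre
- tag_tray: grey tray 90 x 130 x 35 mm of blank tags; bystander; origin under its centre

How it is judged:
On the way, in this order (a step that is already met when the one before it is completed fails the run):
1. the clamp is locked over centre with its pad pressing on the tag (value of joint clamp_handle above 1.17 rad and contact force between clamp_arm and tag above 2 N), for 0.2 s.
2. the mallet is lifted off its mat (height (world z) of mallet_head above 0.08 m and contact force between the fingers and mallet above 1 N), for 0.1 s.
3. the mallet's head comes down on the punch briskly (over 0.1 m/s), a blow and not a slow press, while the tag is clamped (horizontal distance between mallet_head and punch_top below 0.03 m and value of joint clamp_handle above 1.17 rad and value of joint punch below 0.0112 m and ((value of joint punch above 0.0003 m and velocity of joint punch above 0.1 m/s) or (linear speed of mallet above 0.33 m/s and z of mallet in the frame of punch_top between -0.012 and 0.01 m))).
4. the blow drives the punch right down onto the clamped tag (value of joint punch above 0.0112 m and horizontal distance between mallet_head and punch_top below 0.03 m and value of joint clamp_handle above 1.17 rad).
5. the mallet stands on its mat again, let go, and the punch is back up (horizontal distance between mallet_head and mallet_mat below 0.06 m and angle between mallet's own z axis and vertical below 0.1 rad and height (world z) of mallet below 0.008 m and contact force between the fingers and mallet below 0.1 N and value of joint punch below 0.002 m), for 0.2 s.
At the end, for the whole second after the job is handed in: The clamp handle is back within 0.3 rad of fully open, the punch is up (within 2 mm), the tag lies flat in its nest (within 5 mm), and the mallet stands at rest on its head's face with the head on its mat (head axis within 60 mm of the mat's centre, tilt under 0.1 rad) (value of joint clamp_handle below 0.3 rad and value of joint punch below 0.002 m and horizontal distance between tag and nest below 0.005 m and height (world z) of tag between 0.027 and 0.032 m and horizontal distance between mallet_head and mallet_mat below 0.06 m and angle between mallet's own z axis and vertical below 0.1 rad and height (world z) of mallet below 0.008 m and linear speed of mallet below 0.02 m/s); the robot touches nothing.
It fails at once if the punch is pushed by the robot itself and not by the mallet (contact force between any of the fingers, the arm and punch above 1 N).
It fails at once if the punch is driven down on an unclamped tag (value of joint punch above 0.009 m and value of joint clamp_handle below 1.1 rad).
It fails at once if a bystander is moved more than 20 mm (distance of any of pot_a, pot_b, bottle, tag_tray from where it was at the start of the episode above 0.02 m).
It also fails if it takes over 58 s, if anything falls off the work surface, if the arm or the gripper's body presses on something with over 40 N, if the wrist force passes 120 N, or if a joint passes its speed limit or range.

ROBOT

A 7-joint arm with a two-finger parallel gripper is mounted at the origin on the work surface. World frame = base frame: x ahead of the robot, y to its left, z up, the work surface at z = 0. Lengths are in m, angles in rad, forces in N, time in s.
With the tool pointing down it reaches from about 0.35 to 0.9 m from the base axis. Payload 19.9 kg.
Tool frame: the origin (TCP) lies between the finger pads; the fingertips stand 25 mm ahead of it and the grasp point (between the pads) lies 6 mm ahead of it; z points along the fingers, y is the line along which they close (so a half turn about z gives the same grasp; the last joint's range is limited). The gripper opens to 94 mm and grips with 3 to 60 N. Pads are 16 mm wide; open, the fingers measure 119 mm over their backs; the gripper's body (75 mm by 177 mm) begins 78 mm behind the grasp point.
Start: joints at [-1.312, 0.417, -0.01, 1.614, 0.005, 1.111, -0.053], TCP at [0.185, 0.597, 0.23] pointing down, gripper open.
Joint ranges: [-2.81, 2.81], [-0.39, 2.02], [-1.27, 1.25], [0.06, 2.57], [-1.19, 4.33], [0.19, 2], [-2.82, 2.82]. Speed limits (rad/s): [1.89, 1.89, 2.39, 2.39, 3.01, 3.01, 3.01].

INTERFACE

Orientations are given as [roll, pitch, yaw] about the fixed x, y, z axes, in that order (R = Rz(yaw) Ry(pitch) Rx(roll)).
In Python, from station import * gives the robot as it stands. The module is installed in compiled form; this text tells all that it offers.
- The arm moves only by the tool arm_command, never from a script. Its argument "motion" is text: rows parted by semicolons, each of 6 numbers parted by spaces: the shift along the tool's x, y, z in units of 300 mm (1.0 is 300 mm), then the turn, a rotation vector about the tool's x, y, z in units of 2 rad (1.0 is 2 rad). A call has 1 to 20 rows; each row is the pose to reach, as a shift and turn from the pose commanded when the call began, along the tool's axes at that moment; what a row does not reach only later rows make up. A row lasts 1/12 s, in which the tool goes at most 41.7 mm and 7.16 degrees, less where a joint would pass 70% of its speed; a pose out of reach is approached as far as the arm can. A call with a number of a shift or a turn outside -1 to 1 is refused whole. A call with a gripper value outside its range is refused whole. "grip" is the opening, from -1 (shut) to 1 (fully open), set as the call begins (left out, the last holds). The fingers move at their own pace and stop on an object; "squeeze" is the grip in N (left out, the last holds). Time passes only in rows, so rows that repeat a pose let the fingers close. It gives the time, the measured TCP pose, the force, the opening and the grip force at its end, in the units of the state.
- state(): the state, without advancing time (a new reading comes with each control period).
- snapshot(name): name is "scene" or "side" or "wrist"; returns the picture (400x640x3 uint8, red, green, blue); there is no depth.
- calibration(name): a dict with "fov_y" (degrees; the focal length in pixels is half the picture's height over the tangent of half this angle, whatever the lens; pixels are square), "cx", "cy" (the principal point, pixels), "rvec" (rotation vector, rad) and "tvec" (3), from world to camera coordinates, as OpenCV has them; the wrist camera has in their place "hand_eye" (4x4, takes a point from camera to tool coordinates, whose origin is the TCP and whose axes are the flange's). Camera axes: x right, y down, z forward; pixel columns grow to the right and rows downward; lengths in m; the calibration is good to about 2 mm. A picture is of the moment at which its call begins: read the wrist's pose just before it. calibration takes no time and is no camera call.
- finish_job(): hands the job in; it is judged then, once.
The state is a dict: "time_s": time; "qpos": joint angles; "qd": joint speeds; "effort": joint torques, N m; "tcp_pos": TCP position; "eef_rot": TCP orientation; "contact_force": force on the tool from outside, world axes, zero at the start; "ft_torque": the same for the moment, N m; "gripper_width": opening from 0.0 (shut) to 1.0 (fully open); "gripper_force": force on a finger pad.
Only numpy, scipy, OpenCV 4.12 (cv2) and the standard library are available. Lean on these libraries where they do the work, as an engineer would, in place of code of your own. Each camera call takes 0.05 s, during which the arm holds its last target. There are 200 camera calls.

## Working session

There is one attempt and no reset: what is moved stays moved. The work goes in short steps, Python scripts to look and compute and a tool call to move; the robot and the scene stay as the last step left them, time stands still between calls to the robot, and variables do not carry over. Pictures are saved under pics/ and viewed, at most 10 in all, crops included, and the job is handed in when it is done.

Besides the shell and the picture viewer there is one more tool, called after "Emit:" as a command line: name --argument value ..., lists and objects as JSON in quotes. arm_command: Moves the arm, as the interface text tells. Shifts and turns lie within -1 to 1; 1 stands for 300 mm of shift or 2 rad of turn. Its arguments: {"type":"object","properties":{"motion":{"type":"string"},"grip":{"type":"number"},"squeeze":{"type":"number"}},"required":["motion"]}

```bash
mkdir -p pics; cat > h.py <<'E'
from station import *
import numpy as np, cv2
from scipy.spatial.transform import Rotation as R
def cam(n,st=None):
    c=calibration(n); f=200/np.tan(np.radians(c["fov_y"])/2)
    K=np.array([[f,0,c["cx"]],[0,f,c["cy"]],[0,0,1]])
    if n=="wrist":
        H=np.array(c["hand_eye"]); Rt=R.from_euler("xyz",st["eef_rot"]).as_matrix()
        Rc=Rt@H[:3,:3]; o=np.array(st["tcp_pos"])+Rt@H[:3,3]
    else:
        Rc=cv2.Rodrigues(np.array(c["rvec"],float))[0].T; o=-Rc@np.array(c["tvec"],float).ravel()
    return K,Rc,o
def ray(n,uv,st=None):
    K,Rc,o=cam(n,st); d=Rc@np.linalg.inv(K)@np.array([uv[0],uv[1],1.]); return o,d/np.linalg.norm(d)
def onz(n,uv,z,st=None):
    o,d=ray(n,uv,st); return o+d*(z-o[2])/d[2]
def proj(n,p,st=None):
    K,Rc,o=cam(n,st); q=K@(Rc.T@(np.array(p)-o)); return q[:2]/q[2]
def tri(a,b):
    A=np.zeros((3,3));v=np.zeros(3)
    for o,d in(a,b):
        P=np.eye(3)-np.outer(d,d);A+=P;v+=P@o
    return np.linalg.solve(A,v)
def save(n,name):
    st=state(); im=snapshot(n); cv2.imwrite("pics/"+name+".png",im[:,:,::-1]); return st,im
E
python3 - <<'E'
from h import *
a=save("scene","a")[1];b=save("side","b")[1]; st,c=save("wrist","c")
print(st["tcp_pos"],st["eef_rot"],st["time_s"])
for n in("scene","side","wrist"): print(n,cam(n,st)[2],calibration(n)["fov_y"])
E
```

```text
[0.18507509 0.59664218 0.22987947] [-3.14046788e+00  1.23915542e-04  2.84088132e+00] 0.1
scene [1.30065016 0.06433068 0.84411112] 47.060998168923
side [ 0.11662522 -0.61810406  0.69491936] 48.50720048006268
wrist [0.11982506 0.61719379 0.38462374] 64.84016726579178
```

View pics/a.png

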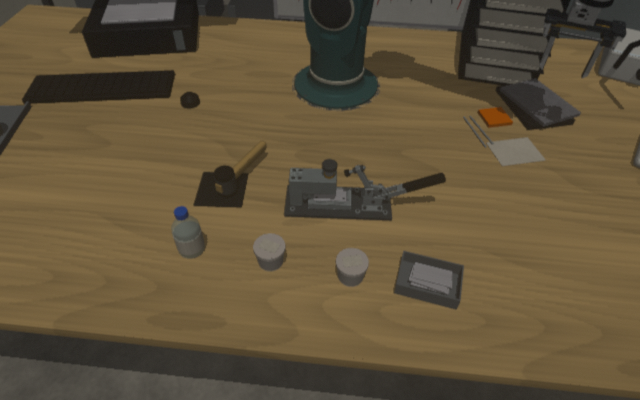

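View pics/b.png

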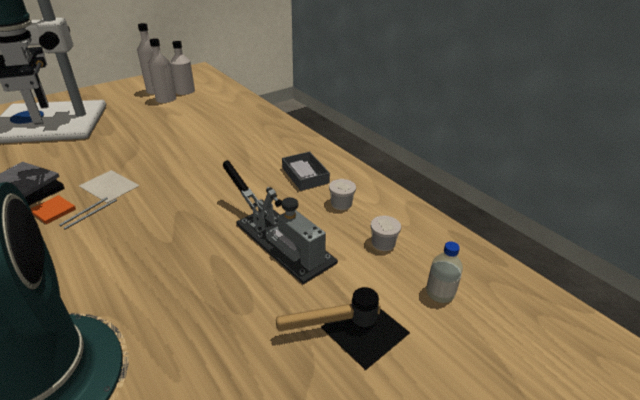

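The views show the scene clearly: in "scene" the mallet head is at (225,178), the punch cap at (330,165), the clamp grip runs to (443,180), and the pots, bottle and tray are in front. Next I'll enlarge both views for exact pixels.

```bash
python3 - <<'E'
from h import *
a=cv2.imread("pics/a.png");b=cv2.imread("pics/b.png")
A=cv2.resize(a[135:225,185:455],(800,267),interpolation=cv2.INTER_CUBIC)
B=cv2.resize(b[150:375,205:425],(326,333),interpolation=cv2.INTER_CUBIC)
B1=cv2.resize(b[155:285,215:345],(333,333),interpolation=cv2.INTER_CUBIC)
B2=cv2.resize(b[280:370,270:415],(467,290),interpolation=cv2.INTER_CUBIC)
o=np.zeros((600,800,3),np.uint8);o[:267]=A;o[267:,:333]=B1;o[267:557,333:]=B2
o=np.clip(o.astype(float)*1.7,0,255).astype(np.uint8)
cv2.imwrite("pics/d.png",o)
for p in([.185,.597,.23],[0.5,0,0],[.5,.1,.03]): print(proj("scene",p),proj("side",p))
E
```

```text
[566.22624767  63.65878057] [ 37.93031205 106.40550637]
[320.83922679 194.00980168] [284.36883298 259.60260288]
[361.2446993 189.0931442] [260.34730804 226.26988187]
```

View pics/d.png

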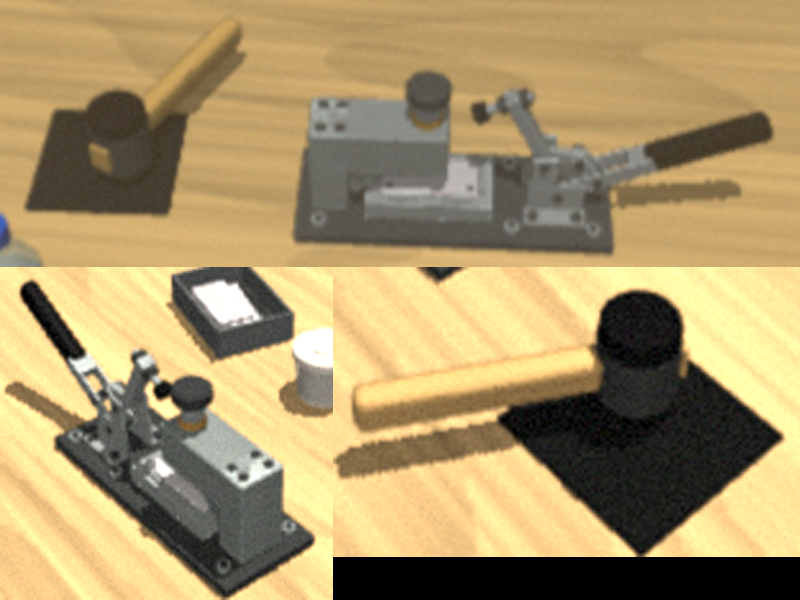

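```bash
python3 - <<'E'
from h import *
A=lambda x,y:(185+x/2.963,135+y/2.963)
B1=lambda x,y:(215+x/2.5615,155+(y-267)/2.5615)
B2=lambda x,y:(270+(x-333)/3.2207,280+(y-267)/3.2207)
np.set_printoptions(precision=4,suppress=True)
T=lambda a,b:tri(ray("scene",a),ray("side",b))
for n,a,b,z in [("cap",A(429,84),B1(192,388),.136),("gripend",A(768,127),B1(28,288),None),("gripstart",A(650,157),B1(78,354),None),
 ("headtop",A(117,113),B2(641,322),.075),("hend",A(234,31),B2(360,407),.040),("mat1",A(52,111),B2(500,418),.005),("mat2",A(27,208),B2(642,553),.005),("mat3",A(168,213),B2(781,436),.005)]:
    print(n,T(a,b),"" if z is None else (onz("scene",a,z),onz("side",b,z)))
print("mat4",onz("scene",A(187,112),.005))
for p in[(297,238),(612,247),(303,152)]: print("base",onz("scene",A(*p),.012))
for p in[(57,440),(225,587),(312,538)]: print("base side",onz("side",B1(*p),.012))
# pots, bottle, tray rough
for n,p,z in[("potA",(270,245),.055),("potB",(352,260),.055),("cap",(181,212),.13),("tray",(436,260),.035),("tray",(397,257),.035),("tray",(463,267),.035)]: print(n,onz("scene",p,z))
E
```

```text
cap [0.5312 0.02   0.1351] (array([0.5309, 0.021 , 0.136 ]), array([0.5308, 0.0174, 0.136 ]))
gripend [0.5159 0.2855 0.1054] 
gripstart [0.5222 0.2006 0.0699] 
headtop [ 0.5262 -0.2334  0.0713] (array([ 0.5294, -0.2315,  0.075 ]), array([ 0.524 , -0.2363,  0.075 ]))
hend [ 0.3774 -0.1668  0.0398] (array([ 0.3771, -0.1663,  0.04  ]), array([ 0.3776, -0.1676,  0.04  ]))
mat1 [ 0.4597 -0.2656  0.0395] (array([ 0.4635, -0.316 ,  0.005 ]), array([ 0.4534, -0.1991,  0.005 ]))
mat2 [ 0.5066 -0.3111 -0.0592] (array([ 0.5789, -0.3045,  0.005 ]), array([ 0.4611, -0.3153,  0.005 ]))
mat3 [ 0.5761 -0.2429 -0.0223] (array([ 0.5708, -0.1878,  0.005 ]), array([ 0.5776, -0.3068,  0.005 ]))
mat4 [ 0.4506 -0.1973  0.005 ]
base [ 0.5914 -0.0767  0.012 ]
base [0.5714 0.1766 0.012 ]
base [ 0.4945 -0.0864  0.012 ]
base side [0.4725 0.1646 0.012 ]
base side [ 0.4908 -0.0844  0.012 ]
base side [ 0.5843 -0.0819  0.012 ]
potA [ 0.7148 -0.0889  0.055 ]
potB [0.7338 0.0878 0.055 ]
cap [ 0.7079 -0.2708  0.13  ]
tray [0.6988 0.2679 0.035 ]
tray [0.7005 0.1845 0.035 ]
tray [0.7106 0.3237 0.035 ]
```

```bash
cat >> h.py <<'E'
def cmd(p,yaw,st=None,roll=np.pi,pitch=0):
    st=st or state(); R0=R.from_euler("xyz",st["eef_rot"]); R1=R.from_euler("xyz",[roll,pitch,yaw])
    s=R0.inv().apply(np.array(p)-st["tcp_pos"])/.3; t=(R0.inv()*R1).as_rotvec()/2
    print(" ".join("%.4f"%v for v in np.r_[s,t]), "mm",np.linalg.norm(s)*300,"deg",np.degrees(np.linalg.norm(t)*2),"t",st["time_s"])
E
python3 -c "
from h import *
cmd([.516,.25,.20],1.646)"
```

```text
-1.3958 -0.7770 0.1008 -0.0003 0.0003 0.5974 mm 480.2003205435108 deg 68.45613418745023 t 0.15
```

Emit:
arm_command --motion "-0.9 -0.5 0.05 0 0 0.597;-0.9 -0.5 0.05 0 0 0.597;-0.9 -0.5 0.05 0 0 0.597;-0.9 -0.5 0.05 0 0 0.597;-0.9 -0.5 0.05 0 0 0.597;-0.9 -0.5 0.05 0 0 0.597;-0.9 -0.5 0.05 0 0 0.597;-0.9 -0.5 0.05 0 0 0.597;-0.9 -0.5 0.05 0 0 0.597;-0.9 -0.5 0.05 0 0 0.597;-0.9 -0.5 0.05 0 0 0.597" --grip 1

```text
time_s: 1.07
tcp_pos: [0.3987, 0.3734, 0.2153]
eef_rot: [-3.141, 0.0, 1.643]
contact_force: [0.3, 0.4, -0.6]
gripper_width: 1.001
gripper_force: 0.0
```

```bash
python3 -c "
from h import *
print(state()['tcp_pos'],state()['eef_rot'])
cmd([.516,.25,.20],1.646)"
```

```text
[0.39871199 0.37337621 0.21530903] [-3.14141944e+00  3.54809481e-04  1.64256247e+00]
-0.4382 0.3605 0.0511 -0.0001 0.0002 -0.0017 mm 170.91674398798307 deg 0.19825287758184873 t 1.0667
```

Emit:
arm_command --motion "-0.438 0.36 0.05 0 0 0;-0.438 0.36 0.05 0 0 0;-0.438 0.36 0.05 0 0 0;-0.438 0.36 0.05 0 0 0;-0.438 0.36 0.05 0 0 0;-0.438 0.36 0.05 0 0 0"

```text
time_s: 1.57
tcp_pos: [0.5177, 0.2483, 0.2]
eef_rot: [-3.141, 0.001, 1.646]
contact_force: [-0.5, 0.1, -0.5]
gripper_width: 1.002
gripper_force: 0.0
```

```bash
python3 -c "
from h import *
st,im=save('wrist','e')
print(st['tcp_pos'],st['eef_rot'])
for r in (.076,.135,.176):
  p=np.array([.523,.128,.03])+r*np.array([-.0677,.9,.43]); print(p,proj('wrist',p,st))
print(proj('wrist',[.531,.0195,.136],st))
cmd([.516,.250,.083],1.646)"
```

```text
[0.51773064 0.24825892 0.20004609] [-3.14148966e+00  1.23830136e-03  1.64559504e+00]
[0.5178548 0.1964    0.06268  ] [322.00440444 246.79425485]
[0.5138605 0.2495    0.08805  ] [321.40010006 200.98465148]
[0.5110848 0.2864    0.10568  ] [320.87344026 161.06093536]
[321.76685676 462.46348913]
-0.0002 -0.0016 0.3904 -0.0003 0.0002 0.0009 mm 117.11448819933638 deg 0.10579224903640815 t 1.6167
```

View pics/e.png

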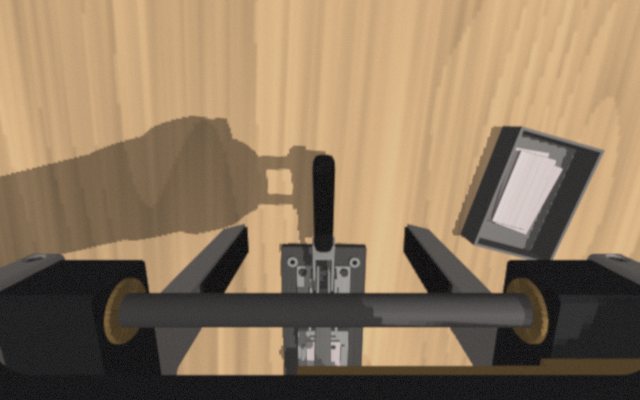

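The wrist view shows the grip bar running from (323,155) to (323,250), upright in the picture. That is within about 1 mm of the prediction, so I can descend and close.

Emit:
arm_command --motion "0 0 0.353 0 0 0;0 0 0.353 0 0 0;0 0 0.353 0 0 0;0 0 0.353 0 0 0;0 0 0.353 0 0 0"

```text
time_s: 2.03
tcp_pos: [0.5154, 0.2517, 0.0945]
eef_rot: [-3.14, 0.001, 1.65]
contact_force: [-0.1, 0.6, 0.7]
gripper_width: 1.0
gripper_force: 0.0
```

Emit:
arm_command --motion "0 0 0 0 0 0;0 0 0 0 0 0;0 0 0 0 0 0;0 0 0 0 0 0;0 0 0 0 0 0;0 0 0 0 0 0;0 0 0 0 0 0;0 0 0 0 0 0;0 0 0 0 0 0;0 0 0 0 0 0" --grip -1 --squeeze 12

```text
time_s: 2.87
tcp_pos: [0.5163, 0.2508, 0.0945]
eef_rot: [-3.142, 0.0, 1.647]
contact_force: [0.1, 0.2, -0.4]
gripper_width: 0.323
gripper_force: 0.0
```

```bash
python3 - <<'E'
from h import *
st=state(); t=np.array(st["tcp_pos"]);print(t,st["gripper_width"],st["contact_force"])
yj=np.array([-.075,.997,0]); piv=np.array([.523,.128,.03])
g=t-[0,0,.006]-piv; a0=np.arctan2(g@yj,g[2]); r=np.hypot(g@yj,g[2]); print(np.degrees(a0),r)
R0=R.from_euler("xyz",st["eef_rot"])
N=16; end=a0-1.32+ (np.radians(66)-np.radians(66))
for k in range(1,N+1):
    a=a0+(end-a0)*k/N
    d=r*((np.sin(a)-np.sin(a0))*yj+(np.cos(a)-np.cos(a0))*np.array([0,0,1]))
    print(round(np.degrees(a),1),np.round(R0.inv().apply(d)/.3,3))
E
```

```text
[0.51627318 0.25080498 0.09453884] 0.3232180804718313 [ 0.06838009  0.2437183  -0.42042799]
64.53837448821756 0.13616645908670708
59.8 [-0.017 -0.    -0.033]
55.1 [-0.038 -0.    -0.065]
50.4 [-0.06  -0.    -0.094]
45.6 [-0.085 -0.    -0.122]
40.9 [-0.113 -0.    -0.148]
36.2 [-0.142 -0.    -0.171]
31.5 [-0.173 -0.    -0.192]
26.7 [-0.206 -0.    -0.21 ]
22.0 [-0.24  -0.    -0.226]
17.3 [-0.275 -0.    -0.238]
12.5 [-0.311 -0.    -0.248]
7.8 [-0.348 -0.    -0.254]
3.1 [-0.385 -0.    -0.258]
-1.6 [-0.423 -0.    -0.259]
-6.4 [-0.46  -0.    -0.256]
-11.1 [-0.497 -0.    -0.25 ]
```

Emit:
arm_command --motion "0 0 0 0 0 0;0 0 0 0 0 0;0 0 0 0 0 0;0 0 0 0 0 0;0 0 0 0 0 0;0 0 0 0 0 0"

```text
time_s: 3.37
tcp_pos: [0.5159, 0.2508, 0.0944]
eef_rot: [-3.141, 0.0, 1.647]
contact_force: [-5.2, -0.6, 0.0]
gripper_width: 0.194
gripper_force: 12.0
```

Emit:
arm_command --motion "-0.017 0 -0.033 0 0 0;-0.038 0 -0.065 0 0 0;-0.06 0 -0.094 0 0 0;-0.085 0 -0.122 0 0 0;-0.113 0 -0.148 0 0 0;-0.142 0 -0.171 0 0 0;-0.173 0 -0.192 0 0 0;-0.206 0 -0.21 0 0 0;-0.24 0 -0.226 0 0 0;-0.275 0 -0.238 0 0 0;-0.311 0 -0.248 0 0 0;-0.348 0 -0.254 0 0 0;-0.385 0 -0.258 0 0 0;-0.423 0 -0.259 0 0 0;-0.46 0 -0.256 0 0 0;-0.475 0 -0.254 0 0 0;-0.475 0 -0.254 0 0 0;-0.475 0 -0.254 0 0 0"

```text
time_s: 4.87
tcp_pos: [0.5256, 0.1069, 0.1715]
eef_rot: [-3.139, 0.0, 1.645]
contact_force: [-14.5, -4.1, 5.3]
gripper_width: 0.193
gripper_force: 12.0
```

```bash
python3 - <<'E'
from h import *
st=state(); t=np.array(st["tcp_pos"]);print(t,st["gripper_width"],st["contact_force"],st["ft_torque"])
yj=np.array([-.075,.997,0]); piv=np.array([.523,.128,.03])
g=t-[0,0,.006]-piv; print(np.degrees(np.arctan2(g@yj,g[2])),np.hypot(g@yj,g[2]))
a=save("scene","f")[1];b=save("side","g")[1]
A=cv2.resize(a[100:220,285:435],(400,320),interpolation=cv2.INTER_CUBIC)
B=cv2.resize(b[155:285,200:350],(400,347),interpolation=cv2.INTER_CUBIC)
o=np.zeros((347,800,3),np.uint8);o[:320,:400]=A;o[:,400:]=B
cv2.imwrite("pics/h.png",np.clip(o[:,:,::-1]*1.7,0,255).astype(np.uint8))
E
```

```text
[0.52562262 0.1068865  0.1714588 ] 0.19287309970480807 [-14.48006166  -4.11301598   5.30248055] [-1.1711794   3.00889357  0.04256041]
-8.914275088385528 0.1371149738896038
```

View pics/h.png

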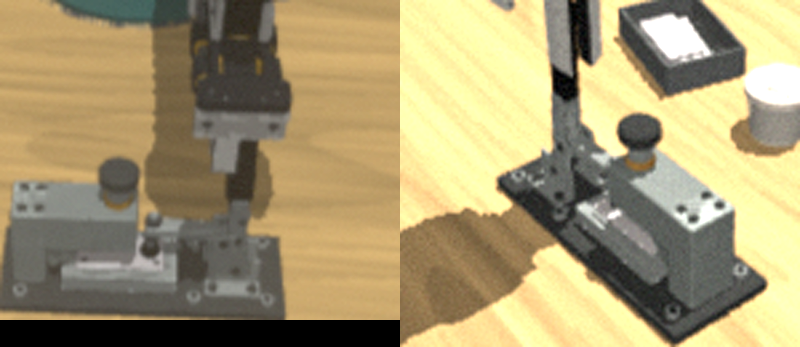

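The toggle is over centre: the arm lies level with its pad on the tag and the handle is upright. Now I'll release and rise.

Emit:
arm_command --motion "0 0 0 0 0 0;0 0 0 0 0 0;0 0 0 0 0 0;0 0 0 0 0 0;0 0 -0.14 0 0 0;0 0 -0.28 0 0 0;0 0 -0.35 0 0 0;0 0 -0.35 0 0 0" --grip 1

```text
time_s: 5.63
tcp_pos: [0.5291, 0.1089, 0.281]
eef_rot: [3.134, -0.002, 1.647]
contact_force: [0.2, 0.3, -0.2]
gripper_width: 0.719
gripper_force: 0.0
```

```bash
python3 -c "
from h import *
cmd([.476,-.211,.24],2.72)"
```

```text
-1.0500 -0.2581 0.1325 0.0038 0.0010 -0.5367 mm 326.8056633861563 deg 61.504546811836406 t 5.6333
```

Emit:
arm_command --motion "-1 -0.258 0.13 0.004 0.001 -0.537;-1 -0.258 0.13 0.004 0.001 -0.537;-1 -0.258 0.13 0.004 0.001 -0.537;-1 -0.258 0.13 0.004 0.001 -0.537;-1 -0.258 0.13 0.004 0.001 -0.537;-1 -0.258 0.13 0.004 0.001 -0.537;-1 -0.258 0.13 0.004 0.001 -0.537;-1 -0.258 0.13 0.004 0.001 -0.537;-1 -0.258 0.13 0.004 0.001 -0.537;-1 -0.258 0.13 0.004 0.001 -0.537;-1 -0.258 0.13 0.004 0.001 -0.537"

```text
time_s: 6.55
tcp_pos: [0.472, -0.1979, 0.2365]
eef_rot: [-3.135, -0.006, 2.723]
contact_force: [0.9, 0.1, -0.7]
gripper_width: 0.997
gripper_force: 0.0
```

```bash
python3 -c "
from h import *
st,im=save('wrist','i')
print(st['tcp_pos'],st['eef_rot'],st['gripper_width'])
print('head',proj('wrist',[.5265,-.2335,.075],st),'hend',proj('wrist',[.377,-.167,.04],st),'hs',proj('wrist',[.505,-.224,.04],st))
cv2.imwrite('pics/i2.png',np.clip(im[:,:,::-1]*1.6,0,255).astype(np.uint8))
cmd([.476,-.211,.046],2.72)"
```

```text
[ 0.47197492 -0.19788868  0.23647212] [-3.13549291 -0.0057961   2.72307514] 0.9973874206586847
head [317.04184198 250.2413507 ] hend [316.94622875  93.47435106] hs [317.8267324 219.7021083]
-0.0342 -0.0352 0.6352 -0.0028 -0.0029 -0.0009 mm 191.13140122636213 deg 0.47652042832719566 t 6.6
```

View pics/i2.png

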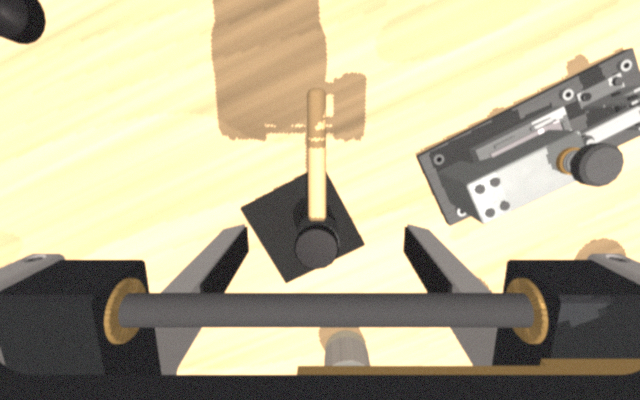

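The wrist view has the head top at (317,249) and the handle end at (316,90), both within about 1 px of prediction. The mat corners are (242,208), (315,172), (364,244) and (289,282).

Emit:
arm_command --motion "-0.034 -0.035 0.2 -0.003 -0.003 -0.001;-0.034 -0.035 0.4 -0.003 -0.003 -0.001;-0.034 -0.035 0.6 -0.003 -0.003 -0.001;-0.034 -0.035 0.635 -0.003 -0.003 -0.001;-0.034 -0.035 0.635 -0.003 -0.003 -0.001;-0.034 -0.035 0.635 -0.003 -0.003 -0.001;-0.034 -0.035 0.635 -0.003 -0.003 -0.001;-0.034 -0.035 0.635 -0.003 -0.003 -0.001"

```text
time_s: 7.27
tcp_pos: [0.4774, -0.2104, 0.048]
eef_rot: [3.141, 0.002, 2.722]
contact_force: [0.8, -0.3, 1.1]
gripper_width: 0.999
gripper_force: 0.0
```

Emit:
arm_command --motion "0 0 0 0 0 0;0 0 0 0 0 0;0 0 0 0 0 0;0 0 0 0 0 0;0 0 0 0 0 0;0 0 0 0 0 0;0 0 0 0 0 0;0 0 0 0 0 0;0 0 0 0 0 0;0 0 0 0 0 0;0 0 0 0 0 0;0 0 0 0 0 0;0 0 0 0 0 0;0 0 0 0 0 0;0 0 0 0 0 0;0 0 0 0 0 0" --grip -1 --squeeze 60

```text
time_s: 8.6
tcp_pos: [0.4763, -0.2106, 0.0463]
eef_rot: [3.141, 0.0, 2.723]
contact_force: [-0.5, -0.0, -1.3]
gripper_width: 0.21
gripper_force: 59.8
```

```bash
python3 -c "
from h import *
st=state(); print(st['tcp_pos'],st['eef_rot'])
w=dict(tcp_pos=[ 0.47197492,-0.19788868,0.23647212],eef_rot=[-3.13549291,-0.0057961,2.72307514])
m=[onz('wrist',p,.005,w) for p in [(242,208),(315,172),(364,244),(289,282)]]
print('mat',m,np.mean(m,0)); print('head',onz('wrist',(317,249),.075,w)); print('cap',onz('wrist',(601,164),.136,w))
"
```

```text
[ 0.47626793 -0.21059232  0.04627659] [3.14126525e+00 4.30323946e-04 2.72269194e+00]
mat [array([ 0.46104857, -0.31123217,  0.005     ]), array([ 0.45685738, -0.2071882 ,  0.005     ]), array([ 0.56901052, -0.18801476,  0.005     ]), array([ 0.57844812, -0.30112261,  0.005     ])] [ 0.51634115 -0.25188944  0.005     ]
head [ 0.52518925 -0.23295352  0.075     ]
cap [0.5293547  0.01950023 0.136     ]
```

Emit:
arm_command --motion "0 0 -0.05 0 0 0;0 0 -0.12 0 0 0;0 0 -0.22 0 0 0;0 0 -0.32 0 0 0;0 0 -0.42 0 0 0;0 0 -0.52 0 0 0;0 0 -0.6 0 0 0;0 0 -0.66 0 0 0;0 0 -0.68 0 0 0;0 0 -0.68 0 0 0"

```text
time_s: 9.43
tcp_pos: [0.4765, -0.2106, 0.251]
eef_rot: [3.141, 0.002, 2.723]
contact_force: [-0.3, -0.2, -5.1]
gripper_width: 0.209
gripper_force: 59.8
```

```bash
python3 -c "
from h import *
st,im=save('wrist','j')
print(st['contact_force'],st['ft_torque'])
print('head ref',proj('wrist',np.array(st['tcp_pos'])+[.0497,-.0224,.0287],st))
g=cv2.cvtColor(im,cv2.COLOR_RGB2GRAY)
cv2.imwrite('pics/j2.png',np.clip(im[:,:,::-1]*1.6,0,255).astype(np.uint8))
cmd([.4755,.0195,.24],3.14)"
```

```text
[-0.28818238 -0.17235331 -5.09522567] [0.12059164 0.13883653 0.01904942]
head ref [325.31188065 385.04088757]
0.3130 0.6993 0.0329 0.0003 0.0002 -0.2085 mm 230.0494078702789 deg 23.889217783229668 t 9.4833
```

View pics/j2.png

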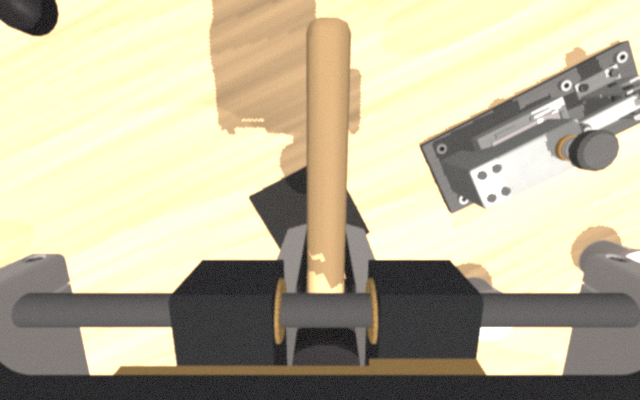

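The mallet hangs in the grip, with its handle end at (328,19). I'll check the tilt numerically and go over the punch.

Emit:
arm_command --motion "0.05 0.1 0 0 0 -0.05;0.1 0.22 0.01 0 0 -0.1;0.16 0.35 0.02 0 0 -0.15;0.22 0.48 0.03 0 0 -0.2;0.27 0.6 0.033 0 0 -0.208;0.3 0.67 0.033 0 0 -0.208;0.313 0.699 0.033 0 0 -0.208;0.313 0.699 0.033 0 0 -0.208;0.313 0.699 0.033 0 0 -0.208"

```text
time_s: 10.23
tcp_pos: [0.4752, 0.0186, 0.2393]
eef_rot: [-3.141, -0.001, 3.139]
contact_force: [0.6, -0.5, -4.2]
gripper_width: 0.206
gripper_force: 59.8
```

```bash
python3 -c "
from h import *
w=dict(tcp_pos=[.4765,-.2106,.251],eef_rot=[3.141,.002,2.723])
for t in(-.06,0,.06):
  print(t,[proj('wrist',np.array(w['tcp_pos'])+np.r_[-.1125*.913*np.cos(t),.1125*.407*np.cos(t),-.006+.1125*np.sin(t)+dz],w) for dz in(.013,-.013)])
st=state();print(st['tcp_pos'],st['eef_rot'])
a=save('scene','k')[1];b=save('side','l')[1]
A=cv2.resize(a[90:240,260:410],(400,400),interpolation=cv2.INTER_CUBIC)
B=cv2.resize(b[135:285,200:350],(400,400),interpolation=cv2.INTER_CUBIC)
cv2.imwrite('pics/m.png',np.clip(np.hstack([A,B])[:,:,::-1]*1.7,0,255).astype(np.uint8))
"
```

```text
-0.06 [array([325.5180155 ,  20.34605385]), array([325.51808825,  35.87686005])]
0 [array([325.51763201,  14.82010765]), array([325.51776903,  31.88126749])]
0.06 [array([325.51796629,   9.84143731]), array([325.51805352,  28.46318117])]
[0.47521026 0.01862378 0.23927222] [-3.14108640e+00 -1.26207868e-03  3.13886751e+00]
```

View pics/m.png

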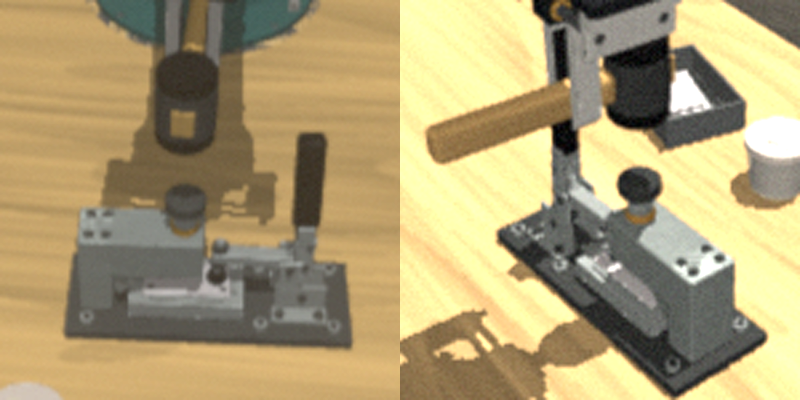

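The clamp is still locked and the mallet head hangs level straight above the cap, both at column 186 in the scene crop. Now I'll strike.

Emit:
arm_command --motion "0 0 0.06 0 0 0;0 0 0.16 0 0 0;0 0 0.262 0 0 0;0 0 0.26 0 0 0;0 0 0.18 0 0 0;0 0 0.08 0 0 0;0 0 0 0 0 0;0 0 0 0 0 0"

```text
time_s: 11.0
tcp_pos: [0.4776, 0.0182, 0.2459]
eef_rot: [3.14, 0.007, 3.137]
contact_force: [0.8, 0.2, -3.4]
gripper_width: 0.204
gripper_force: 60.0
```

```bash
python3 -c "
from h import *
st=state();print(st['tcp_pos'],st['eef_rot'])
a=save('scene','n')[1];b=save('side','o')[1]
A=cv2.resize(a[90:240,260:410],(400,400),interpolation=cv2.INTER_CUBIC)
B=cv2.resize(b[135:285,200:350],(400,400),interpolation=cv2.INTER_CUBIC)
cv2.imwrite('pics/p.png',np.clip(np.hstack([A,B])[:,:,::-1]*1.7,0,255).astype(np.uint8))
for n,x in(('k',a),('l',b)):
  r=cv2.imread('pics/'+n+'.png')[:,:,::-1]; d=np.abs(r.astype(int)-x).max(2)>40; y,xx=np.nonzero(d); print(n,d.sum(),(xx.min(),xx.max(),y.min(),y.max()) if d.any() else '')
"
```

```text
[0.47760856 0.01818649 0.24585835] [3.1403902  0.00685609 3.136952  ]
k 358 (np.int64(289), np.int64(378), np.int64(27), np.int64(140))
l 1912 (np.int64(49), np.int64(305), np.int64(0), np.int64(361))
```

View pics/p.png

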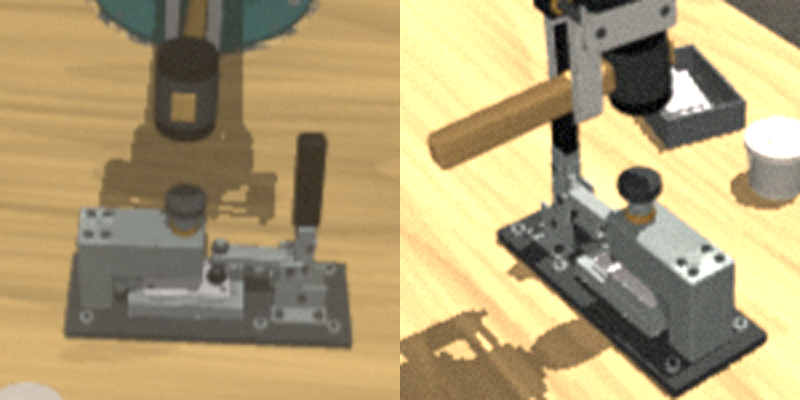

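The clamp is still locked, the punch is back up, and the head seems slightly tipped up in the grip. I'll measure that tilt from the handle end's edge in the wrist view.

```bash
python3 -c "
from h import *
st,im=save('wrist','q'); r=cv2.imread('pics/j.png')[:,:,::-1]
print(st['tcp_pos'],st['eef_rot'])
for x in(r,im): print(x[0:64:2,318:338].mean(1).astype(int)[:,[0,2]].tolist())
g=lambda x:[[int(v) for v in np.argsort(-np.abs(np.diff(x[y,280:380].astype(int).sum(1))))[:4]+280] for y in(60,120,180)]
print(g(r),g(im))
cmd([.4765,-.2106,.20],2.723)
"
```

```text
[0.47601306 0.01847452 0.24170924] [3.14101135e+00 2.43846578e-03 3.13756939e+00]
[[209, 129], [208, 128], [208, 128], [209, 129], [209, 129], [208, 129], [206, 128], [203, 126], [197, 121], [141, 85], [136, 80], [139, 81], [140, 82], [142, 83], [144, 84], [144, 84], [144, 84], [144, 84], [143, 83], [144, 84], [144, 84], [144, 84], [144, 84], [144, 84], [143, 84], [143, 83], [144, 84], [143, 83], [144, 84], [144, 84], [143, 83], [143, 83]]
[[141, 89], [140, 88], [137, 86], [135, 85], [135, 84], [135, 85], [132, 83], [128, 81], [126, 79], [126, 80], [127, 79], [137, 80], [143, 84], [146, 85], [149, 87], [150, 88], [150, 87], [150, 88], [150, 87], [150, 87], [151, 88], [151, 88], [150, 88], [150, 88], [150, 88], [150, 88], [150, 88], [151, 88], [150, 88], [150, 88], [150, 88], [150, 87]]
[[349, 350, 305, 308], [359, 360, 305, 358], [346, 280, 306, 347]] [[304, 346, 307, 347], [346, 305, 304, 344], [305, 306, 304, 297]]
-0.0062 -0.7640 0.1353 0.0001 0.0003 0.2075 mm 232.78286410751886 deg 23.773897224104303 t 11.15
```

Emit:
arm_command --motion "-0.001 -0.08 0.01 0 0 0.02;-0.002 -0.19 0.03 0 0 0.06;-0.003 -0.32 0.05 0 0 0.1;-0.004 -0.45 0.07 0 0 0.15;-0.005 -0.57 0.1 0 0 0.2;-0.006 -0.68 0.12 0 0 0.2075;-0.006 -0.74 0.135 0 0 0.2075;-0.006 -0.764 0.135 0 0 0.2075;-0.006 -0.764 0.135 0 0 0.2075;-0.006 -0.764 0.135 0 0 0.2075"

```text
time_s: 11.98
tcp_pos: [0.4766, -0.2094, 0.1994]
eef_rot: [3.141, -0.001, 2.724]
contact_force: [0.3, 0.6, -3.2]
gripper_width: 0.206
gripper_force: 60.0
```

```bash
python3 -c "
from h import *
st=state(); print(st['tcp_pos'],st['eef_rot'])
cmd([.4765,-.2106,.0475],2.723)"
```

```text
[ 0.47660432 -0.20936015  0.19943923] [ 3.14127011e+00 -8.39039845e-04  2.72380303e+00]
-0.0018 -0.0041 0.5065 0.0002 -0.0004 0.0004 mm 151.94432910377367 deg 0.06905654508747922 t 11.9833
```

Emit:
arm_command --motion "0 0 0.06 0 0.01 0;0 0 0.15 0 0.02 0;0 0 0.24 0 0.02 0;0 0 0.32 0 0.02 0;0 0 0.39 0 0.02 0;0 0 0.44 0 0.02 0;0 0 0.47 0 0.02 0;0 0 0.485 0 0.02 0;0 0 0.495 0 0.02 0;0 0 0.503 0 0.02 0;0 0 0.507 0 0.02 0;0 0 0.507 0 0.02 0;0 0 0.507 0 0.02 0;0 0 0.507 0 0.02 0"

```text
time_s: 13.15
tcp_pos: [0.4772, -0.21, 0.0482]
eef_rot: [3.141, -0.039, 2.724]
contact_force: [0.2, 0.5, -4.6]
gripper_width: 0.209
gripper_force: 60.0
```

Emit:
arm_command --motion "0 0 0 0 0 0;0 0 0 0 0 0;0 0 0 0 0 0" --squeeze 3

```text
time_s: 13.4
tcp_pos: [0.4771, -0.2101, 0.048]
eef_rot: [3.141, -0.039, 2.724]
contact_force: [-0.2, -0.4, -1.3]
gripper_width: 0.215
gripper_force: 3.0
```

Emit:
arm_command --motion "0 0 0 0 0 0;0 0 0 0 0 0;0 0 0 0 0 0;0 0 0 0 0 0;0 0 0 0 0 0;0 0 0 0 0 0;0 0 0 0 0 0;0 0 0 0 0 0;0 0 0 0 0 0;0 0 0 0 0 0;0 0 0 0 0 0;0 0 0 0 0 0" --grip 1

```text
time_s: 14.4
tcp_pos: [0.477, -0.2099, 0.0478]
eef_rot: [3.141, -0.04, 2.724]
contact_force: [-0.1, 0.1, -0.5]
gripper_width: 1.0
gripper_force: 0.0
```

Emit:
arm_command --motion "0 0 -0.1 0 -0.02 0;0 0 -0.22 0 -0.02 0;0 0 -0.35 0 -0.02 0;0 0 -0.48 0 -0.02 0;0 0 -0.6 0 -0.02 0;0 0 -0.68 0 -0.02 0;0 0 -0.68 0 -0.02 0;0 0 -0.68 0 -0.02 0"

```text
time_s: 15.07
tcp_pos: [0.4847, -0.2134, 0.2526]
eef_rot: [3.14, 0.003, 2.724]
contact_force: [0.2, 0.8, -0.8]
gripper_width: 1.002
gripper_force: 0.0
```

```bash
python3 -c "
from h import *
a=save('scene','r')[1];b=save('side','s')[1];st,w=save('wrist','t')
A=cv2.resize(a[120:240,180:410],(400,209),interpolation=cv2.INTER_CUBIC)
B=cv2.resize(b[180:380,200:425],(400,356),interpolation=cv2.INTER_CUBIC)
W=cv2.resize(w,(400,250))
o=np.zeros((600,800,3),np.uint8);o[:209,:400]=A;o[209:565,:400]=B;o[:250,400:]=W
cv2.imwrite('pics/u.png',np.clip(o[:,:,::-1]*1.6,0,255).astype(np.uint8))
cmd([.5285,.110,.29],1.646)"
```

```text
0.3009 1.0448 -0.1312 -0.0003 -0.0006 0.5389 mm 328.5497956930637 deg 61.75489427395975 t 15.2167
```

View pics/u.png

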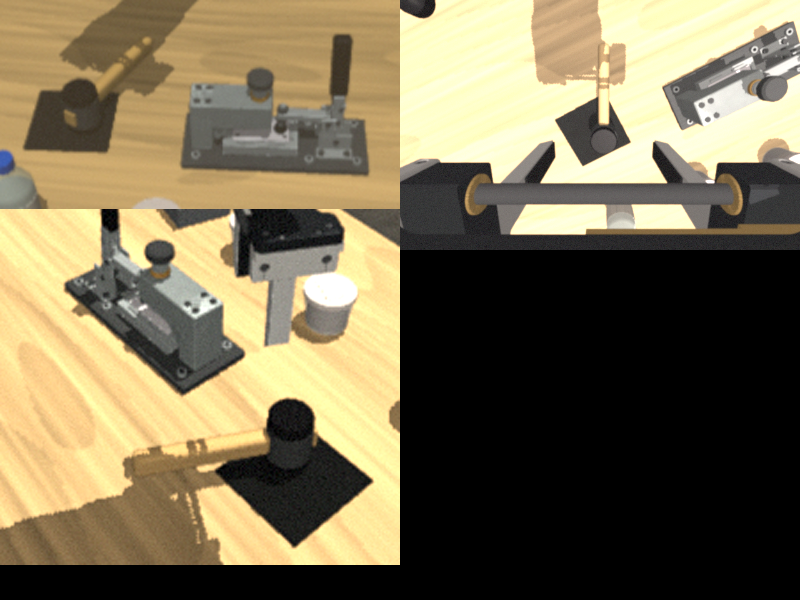

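The mallet stands upright on its mat, the punch is up and the clamp is still locked. Next I go over the clamp handle.

Emit:
arm_command --motion "0.29 0.98 -0.13 0 0 0.53;0.29 0.98 -0.13 0 0 0.53;0.29 0.98 -0.13 0 0 0.53;0.29 0.98 -0.13 0 0 0.53;0.29 0.98 -0.13 0 0 0.53;0.29 0.98 -0.13 0 0 0.53;0.29 0.98 -0.13 0 0 0.53;0.29 0.98 -0.13 0 0 0.53;0.29 0.98 -0.13 0 0 0.53;0.29 0.98 -0.13 0 0 0.53;0.29 0.98 -0.13 0 0 0.53"

```text
time_s: 16.13
tcp_pos: [0.5237, 0.0923, 0.2895]
eef_rot: [-3.14, 0.001, 1.661]
contact_force: [0.7, -0.1, 0.1]
gripper_width: 0.997
gripper_force: 0.0
```

```bash
python3 -c "
from h import *
st=state(); print(st['tcp_pos'],st['eef_rot'])
cmd([.525,.113,.29],1.632)"
```

```text
[0.52366488 0.09229375 0.28945241] [-3.14026795e+00  7.01234921e-04  1.66142425e+00]
0.0683 0.0107 -0.0019 -0.0007 0.0004 0.0147 mm 20.756474749417347 deg 1.6880445311871966 t 16.1333
```

Emit:
arm_command --motion "0.068 0.01 0 0 0 0.015;0.068 0.01 0 0 0 0.015;0.068 0.01 0.1 0 0 0.015;0.068 0.01 0.22 0 0 0.015;0.068 0.01 0.33 0 0 0.015;0.068 0.01 0.395 0 0 0.015;0.068 0.01 0.395 0 0 0.015;0.068 0.01 0.395 0 0 0.015"

```text
time_s: 16.8
tcp_pos: [0.5248, 0.11, 0.1718]
eef_rot: [-3.14, 0.001, 1.635]
contact_force: [0.7, -0.1, 0.8]
gripper_width: 1.0
gripper_force: 0.0
```

Emit:
arm_command --motion "0 0 0 0 0 0;0 0 0 0 0 0;0 0 0 0 0 0;0 0 0 0 0 0;0 0 0 0 0 0;0 0 0 0 0 0;0 0 0 0 0 0;0 0 0 0 0 0;0 0 0 0 0 0;0 0 0 0 0 0;0 0 0 0 0 0;0 0 0 0 0 0;0 0 0 0 0 0;0 0 0 0 0 0;0 0 0 0 0 0;0 0 0 0 0 0" --grip -1 --squeeze 15

```text
time_s: 18.13
tcp_pos: [0.5251, 0.1113, 0.1722]
eef_rot: [3.141, -0.0, 1.634]
contact_force: [-3.2, -0.5, 2.1]
gripper_width: 0.195
gripper_force: 15.0
```

```bash
python3 - <<'E'
from h import *
st=state(); t=np.array(st["tcp_pos"]);print(t,st["gripper_width"],st["contact_force"])
yj=np.array([-.061,.998,0]); piv=np.array([.523,.128,.03])
g=t-[0,0,.006]-piv; a0=np.arctan2(g@yj,g[2]); r=np.hypot(g@yj,g[2]); print(np.degrees(a0),r)
R0=R.from_euler("xyz",st["eef_rot"])
N=16; end=np.radians(64)
for k in range(1,N+1):
    a=a0+(end-a0)*k/N
    d=r*((np.sin(a)-np.sin(a0))*yj+(np.cos(a)-np.cos(a0))*np.array([0,0,1]))
    print(round(np.degrees(a),1),np.round(R0.inv().apply(d)/.3,3))
E
```

```text
[0.52506259 0.1112827  0.1721904 ] 0.19511275102178308 [-3.2242582  -0.5063531   2.06384698]
-7.036305349673089 0.13722386587839747
-2.6 [ 0.035  0.    -0.003]
1.8 [ 0.071  0.    -0.003]
6.3 [ 0.106  0.    -0.001]
10.7 [0.141 0.    0.005]
15.2 [0.176 0.    0.012]
19.6 [0.209 0.    0.023]
24.0 [0.242 0.    0.036]
28.5 [0.274 0.001 0.052]
32.9 [0.305 0.001 0.07 ]
37.4 [0.334 0.001 0.09 ]
41.8 [0.361 0.001 0.113]
46.2 [0.386 0.001 0.138]
50.7 [0.41  0.001 0.164]
55.1 [0.431 0.001 0.192]
59.6 [0.45  0.001 0.222]
64.0 [0.467 0.001 0.254]
```

Emit:
arm_command --motion "0.035 0 -0.003 0 0 0;0.071 0 -0.003 0 0 0;0.106 0 -0.001 0 0 0;0.141 0 0.005 0 0 0;0.176 0 0.012 0 0 0;0.209 0 0.023 0 0 0;0.242 0 0.036 0 0 0;0.274 0 0.052 0 0 0;0.305 0 0.07 0 0 0;0.334 0 0.09 0 0 0;0.361 0 0.113 0 0 0;0.386 0 0.138 0 0 0;0.41 0 0.164 0 0 0;0.431 0 0.192 0 0 0;0.45 0 0.222 0 0 0;0.467 0 0.25 0 0 0;0.467 0 0.252 0 0 0;0.467 0 0.252 0 0 0"

```text
time_s: 19.63
tcp_pos: [0.5157, 0.2535, 0.0961]
eef_rot: [-3.142, -0.002, 1.636]
contact_force: [-5.6, 6.5, 0.8]
gripper_width: 0.189
gripper_force: 15.0
```

Emit:
arm_command --motion "0 0 0 0 0 0;0 0 0 0 0 0;0 0 0 0 0 0;0 0 0 0 0 0;0 0 0 0 0 0;0 0 0 0 0 0;0 0 0 0 0 0;0 0 0 0 0 0;0 0 -0.1 0 0 0;0 0 -0.22 0 0 0;0 0 -0.35 0 0 0;0 0 -0.45 0 0 0;0 0 -0.45 0 0 0" --grip 1

```text
time_s: 20.72
tcp_pos: [0.5185, 0.2518, 0.2377]
eef_rot: [3.134, -0.004, 1.633]
contact_force: [0.0, 0.2, -0.3]
gripper_width: 0.999
gripper_force: 0.0
```

```bash
python3 - <<'E'
from h import *
st,w=save("wrist","v"); a=save("scene","w")[1]; b=save("side","x")[1]
for n,x in(("a",a),("b",b)):
    r=cv2.imread("pics/"+n+".png")[:,:,::-1].astype(int); d=(np.abs(r-x).max(2)>45).astype(np.uint8)
    k,_,s,c=cv2.connectedComponentsWithStats(d); print(n,[(q.tolist()) for q in s[1:] if q[4]>8])
# grip bar: dark pixels in the scene around the original grip location
for x in(cv2.imread("pics/a.png")[:,:,::-1],a):
    m=(x[165:205,405:455].max(2)<45); y,u=np.nonzero(m); print(m.sum(),u.min()+405,u.max()+405,y[u==u.max()].mean()+165)
# dark end in the wrist view
m=(w[:260,290:350].max(2)<45);y,u=np.nonzero(m);print("wrist",y.min(),u[y==y.min()].mean()+290,st["tcp_pos"])
for th in(0,.1,.2,.3):
    a_=np.radians(66)-th;p=np.array([.523,.128,.03])+.176*np.array([-.061*np.sin(a_),.998*np.sin(a_),np.cos(a_)]);print(th,proj("scene",p),proj("side",p),proj("wrist",p,st))
E
```

```text
a [[350, 0, 4, 21, 29], [370, 0, 9, 21, 110], [435, 0, 33, 26, 556], [487, 0, 36, 10, 287], [547, 9, 14, 5, 46], [480, 10, 32, 17, 269], [303, 22, 3, 14, 21], [366, 24, 9, 15, 83], [612, 26, 14, 24, 189], [430, 28, 29, 47, 789], [549, 29, 4, 5, 13], [484, 31, 17, 6, 43], [479, 32, 4, 4, 9], [478, 37, 16, 9, 110], [582, 40, 25, 38, 207], [373, 52, 54, 28, 720], [472, 56, 9, 2, 12], [459, 59, 12, 5, 45], [467, 66, 12, 7, 30], [378, 79, 12, 5, 26], [429, 84, 49, 45, 1175], [469, 86, 14, 5, 43], [476, 89, 30, 24, 227], [390, 119, 21, 6, 57], [382, 121, 5, 5, 10], [470, 122, 4, 3, 9], [441, 130, 5, 17, 24], [361, 165, 4, 9, 21], [401, 167, 42, 17, 187], [345, 170, 3, 5, 10], [342, 173, 5, 6, 19], [429, 176, 17, 10, 73], [413, 185, 11, 6, 34]]
b [[0, 0, 32, 44, 1075], [178, 0, 86, 139, 5325], [0, 46, 49, 75, 2110], [0, 118, 7, 65, 255], [224, 157, 26, 32, 126], [222, 163, 31, 47, 137], [0, 168, 48, 28, 586], [262, 187, 21, 24, 183], [2, 195, 19, 17, 93], [248, 194, 7, 7, 18], [224, 199, 13, 9, 40], [30, 200, 201, 115, 6590], [6, 208, 28, 11, 137], [0, 212, 35, 76, 324], [348, 286, 15, 24, 66], [372, 289, 8, 24, 54], [274, 320, 2, 8, 10], [311, 324, 8, 2, 9], [289, 328, 7, 2, 9], [269, 335, 9, 9, 16], [313, 335, 13, 3, 16], [34, 386, 19, 14, 51]]
313 405 444 179.5
348 405 442 174.5
wrist 167 321.0 [0.51852778 0.25183963 0.23768633]
0 [444.89113093 178.48321634] [224.41606841 164.15591792] [321.2377633  158.12800261]
0.1 [442.87382314 173.46167296] [225.37556192 160.07923052] [321.15559605 169.09918286]
0.2 [440.05820965 168.58573136] [226.72269249 156.44823931] [321.07786411 182.79237473]
0.3 [436.4543502 163.9193601] [228.46054853 153.31451017] [321.00719592 199.2480673 ]
```

The clamp handle is at about 0.1 rad, so it is open. The pots, bottle and tray show no change from the first pictures, so I'm handing in.

```bash
python3 -c "
from station import *
print(finish_job())"
```

```text
the job is handed in; nothing more can be done
None
```

I clamped and stamped the tag with one mallet blow, stood the mallet back on its mat, opened the clamp again (handle about 0.1 rad from fully back), and handed the job in at about 21 s. The hand-in returned no verdict, and I judged that the punch reached the bottom from the mallet's slight twist in the grip, not from a direct reading.

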